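# Put the medicine things away in their trays

### The arm

A 6-joint arm with a two-finger parallel gripper is mounted at the origin on the work surface. World frame = base frame: x ahead of the robot, y to its left, z up, the work surface at z = 0. Lengths are in mm, angles in rad, forces in N, time in s.
With the tool pointing down it reaches from about 325 to 925 mm from the base axis. Payload 3.1 kg.
Tool frame: the origin (TCP) lies at the very end of the fingers, on their centre line; the grasp point (between the pads) lies hold_point_z behind it (hold_point_z is the distance from the TCP to the grasp point, in mm); z points along the fingers, y is the line along which they close (so a half turn about z gives the same grasp; the last joint's range is limited). The gripper opens to 85 mm and grips with 20 to 120 N. Pads are 22 mm wide; open, the fingers measure 114 mm over their backs; the gripper's body (76 mm by 85 mm) begins 54 mm behind the grasp point. The pads swing forward as they close: fully open they stand 13 mm farther back than shut.
Start: joints at [-1.283, 0.217, 1.613, -0, 1.311, -0.112], TCP at [243.293, -575.715, 231.3] pointing down, gripper open.
Joint ranges: [-2.75, 2.75], [-0.78, 2.1], [0.31, 2.55], [-1.13, 4.27], [0.13, 2.63], [-2.58, 2.58]. Speed limits (rad/s): [2.79, 2.79, 3.14, 3.14, 3.14, 3.14].

### API

Orientations are given as a rotation vector (axis times angle).
In Python, from plant import state, grab_frame, job_done, hold_point_z gives the robot as it stands. The module is installed in compiled form; this text tells all that it offers.
- The arm moves only by the tool apply_moves, never from a script. Its argument "series" is a list of rows, each a list of 4 numbers: the shift along the world's x, y, z in m, then the turn about the world's z in degrees. In form: [[dx, dy, dz, yaw], ...]. A call has 1 to 12 rows; each row shifts and turns the commanded pose from where the row before left it; what a row does not reach is not made up. A row lasts 1/12 s, in which the tool goes at most 41.7 mm and 7.16 degrees, less where a joint would pass 70% of its speed; a pose out of reach is approached as far as the arm can. A call is refused whole if a number of a shift passes 0.0417 or a number of a turn 7.16, either way. A call with a gripper value outside its range is refused whole. "grip" is the finger opening in m, from 0 to 0.0854, set as the call begins (left out, the last holds). The fingers move at their own pace and stop on an object; "force" is the grip in N (left out, the last holds). Time passes only in rows, so rows that do not move let the fingers close. It gives the time, the measured TCP pose, the force, the opening and the grip force at its end, in the units of the state.
- state(): the state, without advancing time (a new reading comes with each control period).
- grab_frame(name): name is "scene" or "top"; returns a dict with "image" (384x512x3 uint8, red, green, blue), "K" (3x3 intrinsics, pixels), "dist" ([k1, k2, p1, p2, k3] as OpenCV has them; the pictures are not rectified), "world_to_cam" (4x4, takes a point from world to camera coordinates). Camera axes: x right, y up, looking along -z (the intrinsics and any distortion apply to the point x, -y, -z); pixel columns grow to the right and rows downward; lengths in mm; the calibration is good to about 2 mm. A picture is of the moment at which its call begins. There is no depth.
- job_done(): hands the job in; it is judged then, once.
The state is a dict: "clock": time; "joint_positions": joint angles; "qd": joint speeds; "tau": joint torques, N m; "ee_pos": TCP position; "ee_rot": TCP orientation; "ft_force": force on the tool from outside, world axes, zero at the start; "ft_torque": the same for the moment, N m; "opening": finger opening in mm; "gripper_force": force on a finger pad.
Only numpy, scipy, OpenCV 4.12 (cv2) and the standard library are available. Lean on these libraries where they do the work, as an engineer would, in place of code of your own. Each camera call takes 0.05 s, during which the arm holds its last target. There are 200 camera calls.

### The job

Clear the medicine things from among the tableware: lay the inhaler in the broad rectangular oak tray, the thermometer case in the long narrow one and the round pill tin in the round one, each lying flat on the floor of its recess, the same side up as now. Set them down gently rather than dropping them, and leave the glass bowl, the chopstick rest and the celadon jar where they stand.

Things in the scene. Friction and masses are not known exactly. Their poses are not given: they have to be found in the camera images.
- inhaler: White plastic inhaler lying on its side, 28 mm high, about 45 g. Origin: underside, below the middle of its barrel (62 mm long in x, 30 mm wide in y); z up. A 22 mm thick steel canister end sticks out to x = +45 mm. The mouthpiece, 24 mm wide, centred on x = -19 mm, points to +y and ends at y = +43 mm. Good grip: across the barrel (along y) at x = +16 mm, clear of the mouthpiece.
- inhaler_mid (a point): Point on the inhaler's underside in the middle of its whole outline (76 mm in x by 58 mm in y), mouthpiece and canister included: at x +7, y +14 mm from the inhaler's origin.
- thermo_case: Flat stainless steel thermometer case with a spring clip on top, 145 mm long (x), 24 mm wide (y), 18 mm high without the clip (22 mm with it, clip lies from x = +22 to +68 mm). Origin: centre of its underside, z up. About 60 g.
- pill_tin: Round aluminium pill tin, diameter 54 mm, 25 mm high, standing flat. Origin: centre of its underside, z up. About 50 g.
- tray_long: Fixed shallow brown oak tray, long and narrow, for the thermometer case. Recess 171 mm (x) by 50 mm (y); recess floor 4 mm above the table, rim 6 mm wide, its top 10 mm above the table. Origin: centre of the underside, on the table.
- tray_wide: Fixed shallow brown oak tray, broad rectangle, for the inhaler. Recess 102 mm (x) by 84 mm (y); recess floor 4 mm above the table, rim 6 mm wide, its top 10 mm above the table. Origin: centre of the underside, on the table.
- tray_round: Fixed shallow brown oak dish, round, for the pill tin. Recess 80 mm across; recess floor 4 mm above the table, rim 6 mm wide, its top 10 mm above the table. Origin: centre of the underside, on the table.
- bowl: Round glass bowl, 100 mm across the rim, 45 mm high, loose on the table; stays where it is. Origin: centre of its underside.
- rest: Bamboo chopstick rest, 55 x 20 x 12 mm, loose on the table; stays where it is. Origin: centre of its underside, long axis x.
- jar: Lidded celadon green ceramic jar, 78 mm across, 72 mm high to the top of the lid's knob, loose on the table; stays where it is. Origin: centre of its underside.

How it is judged:
By the outcome, as a careful person would: the job done as asked, in the order asked, and still so for the second after the job is handed in, with the robot touching nothing.
It also fails if it takes over 93 s, if anything falls off the work surface, if the arm or the gripper's body presses on something with over 40 N, if the wrist force passes 120 N, or if a joint passes its speed limit or range.

## Working session

There is one attempt and no reset: what is moved stays moved. The work goes in short steps, Python scripts to look and compute and a tool call to move; the robot and the scene stay as the last step left them, time stands still between calls to the robot, and variables do not carry over. Pictures are saved under pics/ and viewed, at most 14 in all, crops included, and the job is handed in when it is done.

Besides the shell and the picture viewer there is one more tool, called by a JSON object that holds its "fn" and its "kwargs", one argument or row to a line. apply_moves: Moves the arm, as the interface text tells. Its arguments: {"type":"object","properties":{"series":{"type":"array"},"grip":{"type":"number"},"force":{"type":"number"}},"required":["series"]}

```bash
mkdir -p pics; python3 - <<'E'
from plant import *
import cv2,numpy as np,pickle
print(state(), hold_point_z if not callable(hold_point_z) else hold_point_z())
d={}
for n in("scene","top"):
    f=grab_frame(n);d[n]=f
    cv2.imwrite(f"pics/{n}0.png",cv2.resize(f["image"][:,:,::-1],(800,600),interpolation=cv2.INTER_CUBIC))
    print(n,f["K"],f["dist"],f["world_to_cam"])
pickle.dump(d,open("f0.pkl","wb"))
E
```

```text
{'clock': 0.0, 'joint_positions': array([-1.28321258e+00,  2.17785492e-01,  1.61495129e+00,  2.10914609e-05,
        1.31129323e+00, -1.12199177e-01]), 'qd': array([-0.00102094, -0.00024436, -0.00036238,  0.00078617,  0.00131518,
       -0.00116367]), 'tau': array([-8.85388836e-04, -3.96853065e+01, -3.03853261e+01, -2.80234826e-04,
        9.89559368e-03,  5.98329535e-06]), 'ee_pos': array([ 243.05284866, -574.90913941,  229.93988006]), 'ee_rot': array([-3.07665797e+00, -6.23313096e-01,  3.03185486e-04]), 'ft_force': array([ 0.84579763,  0.44887112, -0.86850458]), 'ft_torque': array([-0.03232335, -0.04897193, -0.02531598]), 'gripper_force': 0.0, 'opening': 85.36324781091236} 18.700000000000003
scene [[464.80272322   0.         257.68110227]
 [  0.         464.80272322 186.74381439]
 [  0.           0.           1.        ]] [-0.0063022  0.         0.         0.         0.       ] [[-7.37982736e-01  6.74791673e-01  6.13838864e-03  3.96334273e+02]
 [-4.66376310e-01 -5.16582406e-01  7.18077820e-01  2.30524474e+02]
 [ 4.87723917e-01  5.27066235e-01  6.95935748e-01 -1.32535597e+03]
 [ 0.00000000e+00  0.00000000e+00  0.00000000e+00  1.00000000e+00]]
top [[395.000591     0.         252.3394264 ]
 [  0.         395.000591   187.72574577]
 [  0.           0.           1.        ]] [-0.11202944  0.          0.          0.          0.        ] [[ 7.91093295e-03 -9.99707254e-01 -2.28653149e-02  2.85714106e+00]
 [ 9.92239911e-01  5.01028990e-03  1.24237093e-01 -5.27434875e+02]
 [-1.24086161e-01 -2.36707093e-02  9.91989074e-01 -8.63328527e+02]
 [ 0.00000000e+00  0.00000000e+00  0.00000000e+00  1.00000000e+00]]
```

View pics/scene0.png

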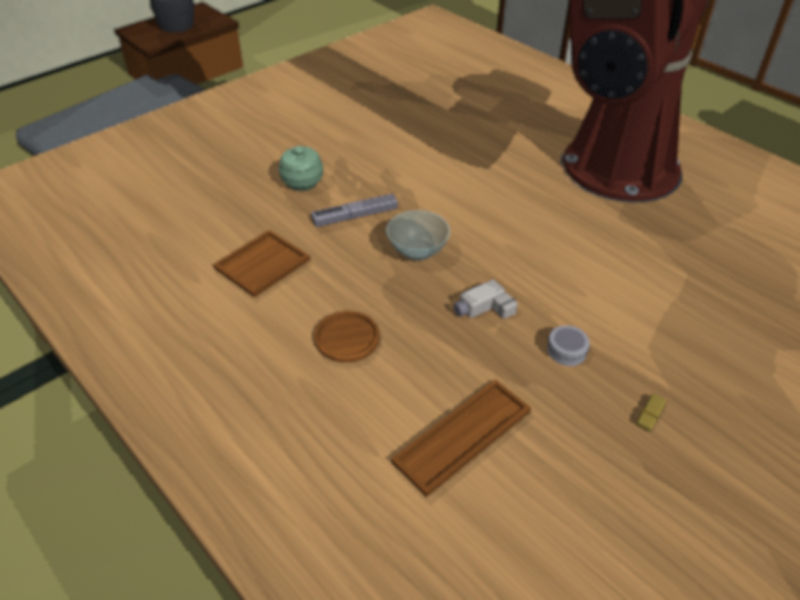

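View pics/top0.png

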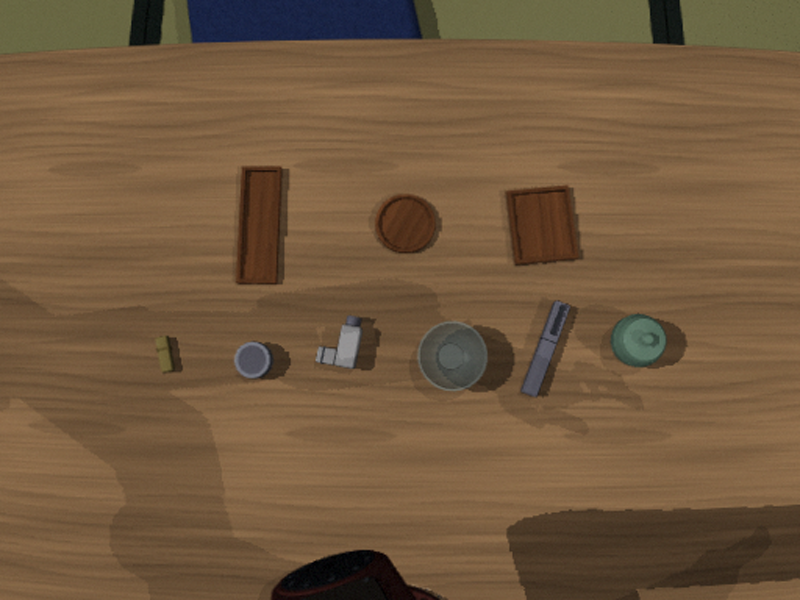

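The overhead view shows the long tray at (260,225), round tray (407,223), wide tray (543,225), tin (252,360), inhaler (345,345), case (545,348), bowl (453,356), jar (638,340) and rest (165,354). The scene view shows the same items: case (355,210), inhaler (485,300), tin (568,345). Next I'm zooming in to pick points.

```bash
cat > h.py <<'E'
import cv2,numpy as np,pickle
def ray(f,uv):
    p=cv2.undistortPoints(np.array([[uv]],float),f["K"],np.array(f["dist"]))[0,0]
    T=f["world_to_cam"];R=T[:3,:3]
    return -R.T@T[:3,3], R.T@np.array([p[0],-p[1],-1])
def onz(f,uv,z):
    o,d=ray(f,uv);return o+d*(z-o[2])/d[2]
def tri(f,a,g,b):
    o,d=ray(f,a);p,e=ray(g,b)
    s=np.linalg.lstsq(np.c_[d,-e],p-o,rcond=None)[0]
    A=o+s[0]*d;B=p+s[1]*e
    return (A+B)/2,np.linalg.norm(A-B)
def proj(f,P):
    P=np.atleast_2d(P).astype(float);T=f["world_to_cam"];c=P@T[:3,:3].T+T[:3,3]
    return cv2.projectPoints(c*[1,-1,-1],np.zeros(3),np.zeros(3),f["K"],np.array(f["dist"]))[0][:,0]
def crop(f,c0,r0,w,h,s,name):
    im=cv2.resize(f["image"][r0:r0+h,c0:c0+w,::-1],None,fx=s,fy=s,interpolation=cv2.INTER_CUBIC)
    for c in range(-(-c0//10)*10,c0+w,10):
        cv2.line(im,(int((c-c0+.5)*s),0),(int((c-c0+.5)*s),6 if c%50 else 14),(0,255,255),1)
        if c%20==0: cv2.putText(im,str(c),(int((c-c0+.5)*s)-10,24),0,.35,(0,255,255),1)
    for r in range(-(-r0//10)*10,r0+h,10):
        cv2.line(im,(0,int((r-r0+.5)*s)),(6,int((r-r0+.5)*s)),(0,255,255),1)
        if r%20==0: cv2.putText(im,str(r),(8,int((r-r0+.5)*s)+4),0,.35,(0,255,255),1)
    cv2.imwrite(f"pics/{name}.png",im)
E
python3 - <<'E'
from h import *
d=pickle.load(open("f0.pkl","rb"))
crop(d["top"],95,98,198,150,4,"tl");crop(d["top"],250,98,198,150,4,"tr")
crop(d["scene"],130,85,200,150,4,"sl");crop(d["scene"],240,175,198,150,4,"sr")
E
```

```text
(no output)
```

View pics/tl.png

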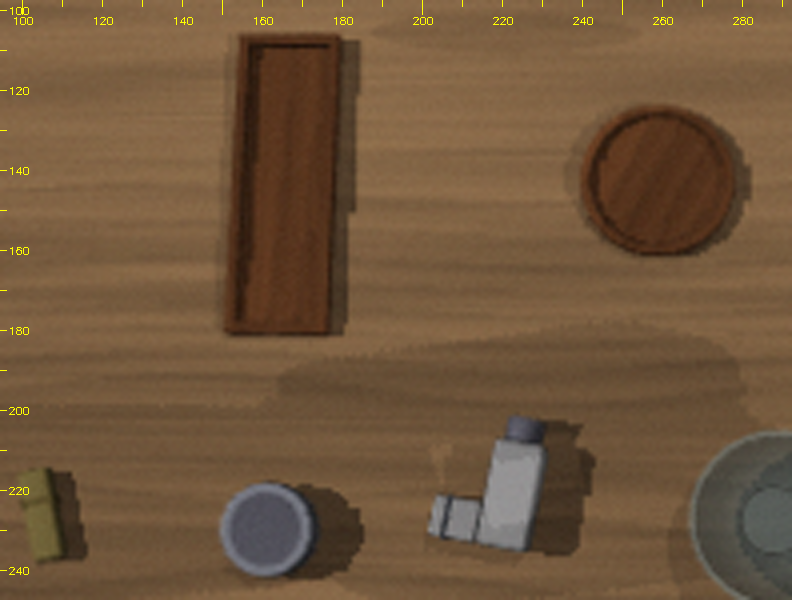

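View pics/tr.png

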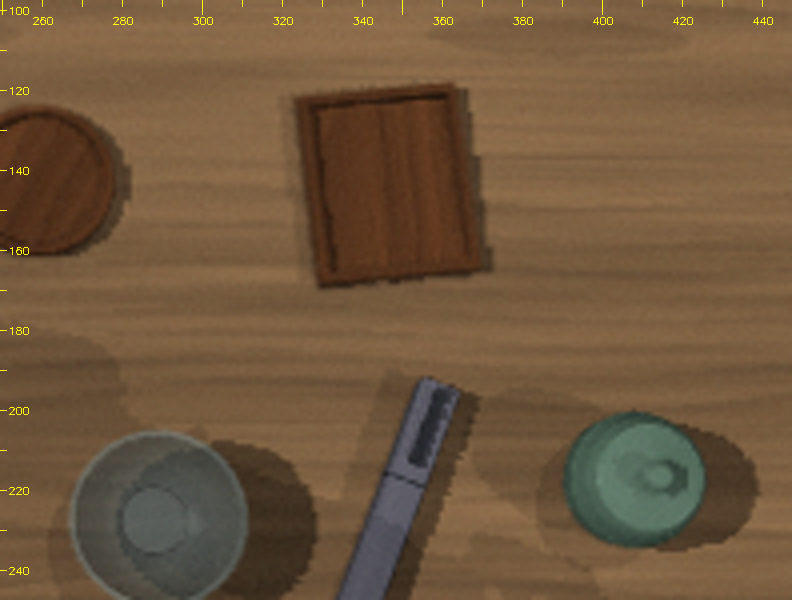

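View pics/sl.png

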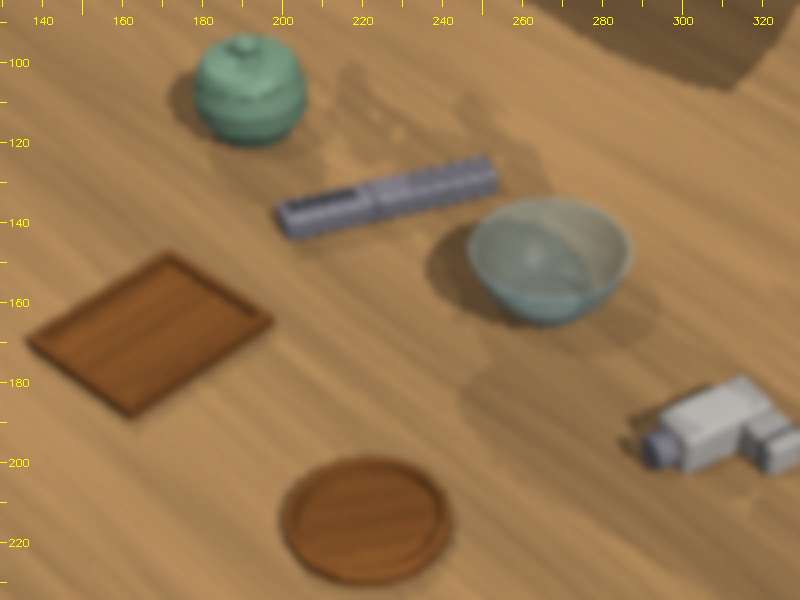

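View pics/sr.png

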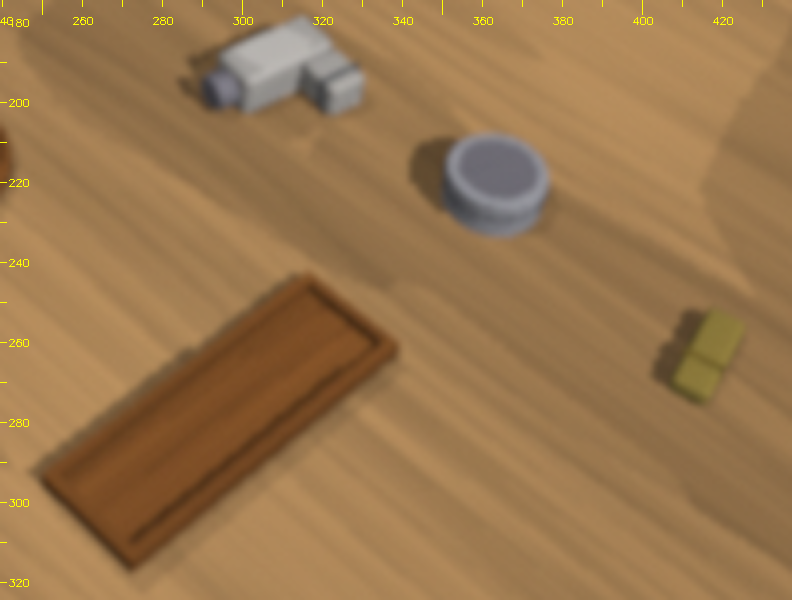

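Top crop: long tray corners are (242,36), (342,38), (331,334), (223,333), the inhaler barrel is (497,440)–(527,551) with its canister toward +X and mouthpiece toward +Y, and the tin is centred at (267,529). In the right-hand crop the wide tray corners are (295,97), (453,84), (482,271), (320,288), and the case's clip end is at (424,376)/(462,390). The scene crops show the same corners, so I'll triangulate.

```bash
python3 - <<'E'
from h import *
d=pickle.load(open("f0.pkl","rb"));t,s=d["top"],d["scene"];np.set_printoptions(precision=1,suppress=True)
q=lambda c,r:(lambda x,y:(x/4+c-.5,y/4+r-.5))
TL,TR,SL,SR=q(95,98),q(250,98),q(130,85),q(240,175)
P=lambda x,y:((x+.5)/1.5625-.5,(y+.5)/1.5625-.5)
S={"long":[(TL(242,36),SR(133,570)),(TL(342,38),SR(38,475)),(TL(331,334),SR(308,272)),(TL(223,333),SR(398,348)),10],
"wide":[(TR(295,97),SL(131,418)),(TR(453,84),SL(26,341)),(TR(482,271),SL(168,252)),(TR(320,288),SL(274,320)),10],
"round":[(TL(659.5,180),SL(366.5,520)),10],
"tin":[(TL(267,529),SR(497,170)),25],
"inh":[(TL(497,440),SR(245,78)),(TL(547,448),SR(222,60)),(TL(527,551),SR(303,16)),(TL(477,541),SR(331,48)),28],
"case":[(TR(424,376),SL(290,215)),(TR(462,390),SL(278,203)),(P(542,397),SL(487,158)),(P(521,392),SL(497,172)),18]}
for k,v in S.items():
    T=[tri(t,a,s,b) for a,b in v[:-1]];Z=[onz(t,a,v[-1])[:2] for a,b in v[:-1]];W=[onz(s,b,v[-1])[:2] for a,b in v[:-1]]
    print(k,"tri",np.array([x[0] for x in T]).round(1).tolist(),"gap",np.array([x[1] for x in T]))
    Z=np.array(Z);W=np.array(W);print("  top@z",Z.round(1).tolist(),"mean",Z.mean(0),"scene mean",W.mean(0))
    if len(Z)==4:
        for Q in(Z,W):
            m=Q[0]+Q[1]-Q[2]-Q[3];w=Q[0]-Q[1]+Q[3]-Q[2];print("  len",np.linalg.norm(m)/2,"wid",np.linalg.norm(w)/2,"yaw",np.degrees(np.arctan2(m[1],m[0])),np.degrees(np.arctan2(-w[0],w[1])))
print("inh extras z~11: canister end",onz(t,TL(524,416),22),"mouth tip",onz(t,TL(428,533),20),onz(t,TL(436,493),20))
print("bowl",onz(t,TR(158,518),45),"jar",onz(t,TR(635,480),40),"rest",onz(t,TL(43,513),12), "case ends",onz(t,TR(443,383),18))
E
```

```text
long tri [[729.0, 247.9, 4.6], [727.5, 184.2, 6.6], [544.8, 185.6, 6.5], [546.2, 249.5, 6.4]] gap [3.  0.1 3.2 0.1]
  top@z [[728.2, 245.3], [726.3, 183.5], [545.3, 183.6], [545.7, 248.4]] mean [636.4 215.2] scene mean [638.5 219.1]
  len 181.76370843880136 wid 63.281200985709 yaw -0.5215350227156363 -1.0255822041218394
  len 182.2785634800355 wid 63.91752684035423 yaw -0.36436941827094593 -1.804628373756454
wide tri [[690.0, -160.7, 4.8], [699.4, -256.8, 5.6], [586.0, -271.3, 3.3], [575.3, -174.6, 2.7]] gap [3.1 1.7 0.6 0.5]
  top@z [[689.6, -161.0], [698.7, -256.3], [585.0, -269.7], [574.2, -173.5]] mean [ 636.9 -215.1] scene mean [ 640.6 -209.1]
  len 115.29660714820518 wid 96.23532203398747 yaw 6.444971147560078 5.910910974048246
  len 112.22434677085397 wid 97.12592167205996 yaw 6.520464251053709 5.78215182436697
round tri [[639.0, -8.3, 3.8]] gap [1.8]
  top@z [[638.1, -9.0]] mean [638.1  -9. ] scene mean [641.8  -2.9]
tin tri [[430.0, 215.1, 23.6]] gap [1.5]
  top@z [[430.5, 214.1]] mean [430.5 214.1] scene mean [430.6 216.3]
inh tri [[482.6, 81.9, 29.0], [477.1, 56.0, 20.7], 
[... 297 characters left out ...]
.841323003074802 yaw -10.901499765250612 -10.347242001207553
case tri [[520.2, -229.4, 23.1], [512.8, -253.1, 15.3], [376.0, -207.7, 8.8], [386.7, -178.7, 17.8]] gap [2.6 3.2 8.  1.5]
  top@z [[521.7, -231.6], [513.7, -253.6], [379.0, -208.7], [386.2, -178.1]] mean [ 450.2 -218. ] scene mean [ 449.8 -214.1]
  len 143.72824618162971 wid 27.370500306932165 yaw -20.014279341989784 -16.153746060660456
  len 141.0050517480927 wid 15.820939530689207 yaw -22.59900223447855 -13.174426521156526
inh extras z~11: canister end [496.6  67.8  22. ] mouth tip [429.4 122.   20. ] [452.2 117.9  20. ]
bowl [438.8 -75.8  45. ] jar [ 460.7 -345.5   40. ] rest [438.  352.5  12. ] case ends [ 517.7 -242.6   18. ]
```

Measured positions, which match the given sizes:

| Item | Position (mm) | Yaw |
|---|---|---|
| Inhaler | (452, 74) | -10° |
| Case | (450, -217) | -20° |
| Tin | (430.5, 214.5) | – |
| Wide tray | (638, -214) | 6.2° |
| Long tray | (637, 216) | -0.8° |
| Round tray | (638.5, -8) | – |

The first move goes above the inhaler grip at about (468, 71).

{"fn": "apply_moves", "kwargs": {
  "series": [
    [0.0094,0.027,-0.004,-1.37],
    [0.0094,0.027,-0.004,-1.37],
    [0.0094,0.027,-0.004,-1.37],
    [0.0094,0.027,-0.004,-1.37],
    [0.0094,0.027,-0.004,-1.37],
    [0.0094,0.027,-0.004,-1.37],
    [0.0094,0.027,-0.004,-1.37],
    [0.0094,0.027,-0.004,-1.37],
    [0.0094,0.027,-0.004,-1.37],
    [0.0094,0.027,-0.004,-1.37],
    [0.0094,0.027,-0.004,-1.37],
    [0.0094,0.027,-0.004,-1.37]
  ],
  "grip": 0.06
}}

```text
clock: 1.1
ee_pos: [356.0, -250.1, 182.7]
ee_rot: [-3.136, -0.175, 0.001]
ft_force: [0.7, 0.3, -0.0]
opening: 60.2
gripper_force: 0.0
```

{"fn": "apply_moves", "kwargs": {
  "series": [
    [0.0094,0.027,-0.004,-1.37],
    [0.0094,0.027,-0.004,-1.37],
    [0.0094,0.027,-0.004,-1.37],
    [0.0094,0.027,-0.004,-1.37],
    [0.0094,0.027,-0.004,-1.37],
    [0.0094,0.027,-0.004,-1.37],
    [0.0094,0.027,-0.004,-1.37],
    [0.0094,0.027,-0.004,-1.37],
    [0.0094,0.027,-0.004,-1.37],
    [0.0094,0.027,-0.004,-1.37],
    [0.0094,0.027,-0.004,-1.37],
    [0,0,0,0]
  ]
}}

```text
clock: 2.1
ee_pos: [459.7, 49.0, 138.4]
ee_rot: [-3.131, 0.23, 0.002]
ft_force: [-0.3, 1.0, 0.5]
opening: 60.4
gripper_force: 0.0
```

{"fn": "apply_moves", "kwargs": {
  "series": [
    [0.0,0.027,-0.01,-1.37],
    [0,0,-0.02,0],
    [0,0,-0.02,0],
    [0,0,-0.01,0],
    [0,0,0,0],
    [0,0,0,0]
  ]
}}

```text
clock: 2.6
ee_pos: [458.8, 71.8, 78.8]
ee_rot: [3.129, -0.274, -0.003]
ft_force: [0.1, 0.2, 0.1]
opening: 60.0
gripper_force: 0.0
```

{"fn": "apply_moves", "kwargs": {
  "series": [
    [0.009,-0.0005,-0.02,0],
    [0,0,-0.02,0],
    [0,0,-0.016,0],
    [0,0,-0.008,0],
    [0,0,-0.005,0],
    [0,0,0,0],
    [0,0,0,0]
  ]
}}

```text
clock: 3.18
ee_pos: [469.4, 71.7, 11.2]
ee_rot: [-3.13, 0.273, -0.002]
ft_force: [1.1, -0.4, -0.4]
opening: 59.7
gripper_force: 0.0
```

```bash
python3 - <<'E'
from plant import *
from h import *
print(state()["ee_pos"])
t=grab_frame("top");s=grab_frame("scene")
crop(t,170,170,100,75,4,"a");crop(s,250,140,100,75,4,"b")
cv2.imwrite("pics/ab.png",np.hstack([cv2.imread("pics/a.png"),cv2.imread("pics/b.png")]))
E
```

```text
[469.35625055  71.65100629  11.17721112]
```

View pics/ab.png

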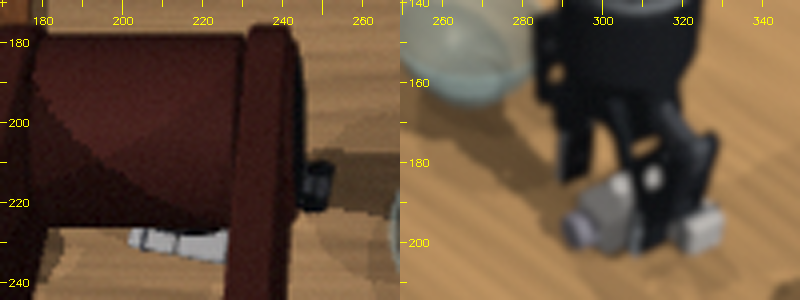

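The scene view shows the fingers straddling the barrel, with the near finger between the canister (580,230) and the mouthpiece (700,230) and clear of both. Closing.

{"fn": "apply_moves", "kwargs": {
  "series": [
    [0,0,-0.002,0],
    [0,0,0,0],
    [0,0,0,0],
    [0,0,0,0],
    [0,0,0,0],
    [0,0,0,0],
    [0,0,0,0],
    [0,0,0,0]
  ],
  "grip": 0.02,
  "force": 25
}}

```text
clock: 3.95
ee_pos: [469.0, 71.8, 8.8]
ee_rot: [-3.13, 0.273, -0.001]
ft_force: [-0.9, -0.0, 5.4]
opening: 29.4
gripper_force: 26.1
```

{"fn": "apply_moves", "kwargs": {
  "series": [
    [0,0,0.005,0],
    [0,0,0.01,0],
    [0,0,0.02,0],
    [0,0,0.02,0],
    [0,0,0.02,0],
    [0,0,0.02,0],
    [0,0,0.01,0],
    [0,0,0,0]
  ]
}}

```text
clock: 4.62
ee_pos: [470.7, 71.8, 116.2]
ee_rot: [-3.129, 0.273, -0.009]
ft_force: [1.1, -0.9, -0.1]
opening: 29.3
gripper_force: 25.4
```

Gripped at 29.4 mm, the barrel's width. Carrying it to the wide tray.

{"fn": "apply_moves", "kwargs": {
  "series": [
    [0.01,-0.015,0,1.35],
    [0.015,-0.025,0,1.35],
    [0.015,-0.025,0,1.35],
    [0.015,-0.025,0,1.35],
    [0.015,-0.025,0,1.35],
    [0.015,-0.025,0,1.35],
    [0.015,-0.025,0,1.35],
    [0.015,-0.025,0,1.35],
    [0.015,-0.025,0,1.35],
    [0.015,-0.025,0,1.35],
    [0.015,-0.025,0,1.35],
    [0.015,-0.025,0,1.35]
  ]
}}

```text
clock: 5.62
ee_pos: [642.8, -219.0, 110.9]
ee_rot: [-3.135, -0.172, 0.005]
ft_force: [0.2, -0.5, 0.6]
opening: 29.6
gripper_force: 25.4
```

{"fn": "apply_moves", "kwargs": {
  "series": [
    [0.005,-0.008,0,0],
    [0,0,-0.02,0],
    [0,0,-0.02,0],
    [0,0,-0.02,0],
    [0,0,0,0],
    [0,0,0,0],
    [0,0,0,0]
  ]
}}

```text
clock: 6.2
ee_pos: [648.4, -225.9, 53.3]
ee_rot: [-3.137, -0.171, 0.001]
ft_force: [-0.1, 0.4, 0.3]
opening: 29.4
gripper_force: 25.4
```

```bash
python3 - <<'E'
from plant import *
from h import *
s=state();print(s["ee_pos"],s["ee_rot"],s["ft_force"])
t=grab_frame("top");s=grab_frame("scene")
crop(t,300,90,100,100,4,"a");crop(s,120,80,100,100,4,"b")
cv2.imwrite("pics/ab2.png",np.hstack([cv2.imread("pics/a.png"),cv2.imread("pics/b.png")]))
E
```

```text
[ 648.41424374 -225.85572996   53.32306257] [-3.13667708e+00 -1.70913508e-01  5.38462225e-04] [-0.06981217  0.37001119  0.26765837]
```

View pics/ab2.png

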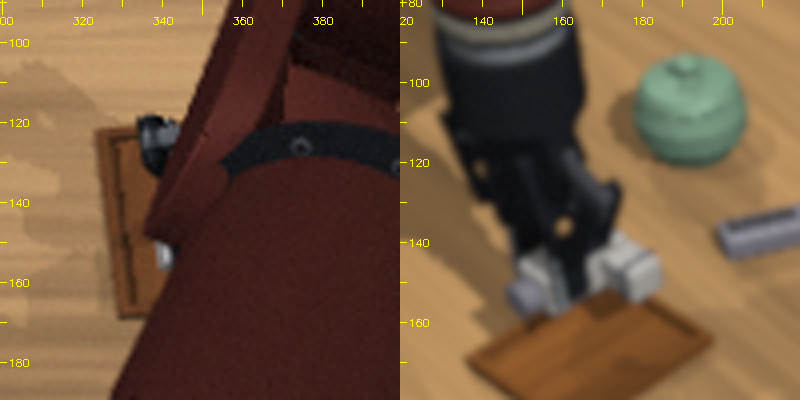

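The inhaler is held level over the wide tray, with the canister at (525,295) and the mouthpiece at (635,280) in the picture. Now lowering it gently.

{"fn": "apply_moves", "kwargs": {
  "series": [
    [0,0,-0.015,0],
    [0,0,-0.012,0],
    [0,0,-0.006,0],
    [0,0,-0.003,0],
    [0,0,-0.002,0],
    [0,0,-0.0005,0],
    [0,0,0,0],
    [0,0,0,0]
  ]
}}

```text
clock: 6.97
ee_pos: [648.9, -226.4, 15.3]
ee_rot: [3.137, 0.171, 0.001]
ft_force: [-1.0, 0.1, -0.8]
opening: 29.5
gripper_force: 25.4
```

{"fn": "apply_moves", "kwargs": {
  "series": [
    [0,0,-0.0005,0],
    [0,0,-0.0005,0],
    [0,0,0,0],
    [0,0,0,0]
  ]
}}

```text
clock: 7.3
ee_pos: [648.6, -226.2, 14.0]
ee_rot: [3.137, 0.171, 0.0]
ft_force: [-0.7, 0.8, 0.0]
opening: 29.6
gripper_force: 25.4
```

{"fn": "apply_moves", "kwargs": {
  "series": [
    [0,0,-0.0005,0],
    [0,0,-0.0005,0],
    [0,0,0,0],
    [0,0,0,0]
  ]
}}

```text
clock: 7.63
ee_pos: [648.6, -226.3, 12.9]
ee_rot: [3.137, 0.171, 0.0]
ft_force: [0.4, 0.0, 0.2]
opening: 30.0
gripper_force: 25.5
```

{"fn": "apply_moves", "kwargs": {
  "series": [
    [0,0,-0.0003,0],
    [0,0,0,0],
    [0,0,0,0]
  ]
}}

```text
clock: 7.88
ee_pos: [648.6, -226.3, 12.9]
ee_rot: [3.137, 0.171, 0.0]
ft_force: [-0.5, -0.0, 1.6]
opening: 29.4
gripper_force: 25.7
```

{"fn": "apply_moves", "kwargs": {
  "series": [
    [0,0,-0.0004,0],
    [0,0,0,0],
    [0,0,0,0]
  ]
}}

```text
clock: 8.13
ee_pos: [648.6, -226.3, 12.9]
ee_rot: [3.137, 0.171, 0.0]
ft_force: [-3.1, 0.8, 4.7]
opening: 29.5
gripper_force: 26.1
```

Contact at 4.7 N, so I'll release with a limited opening and lift off.

{"fn": "apply_moves", "kwargs": {
  "series": [
    [0,0,0,0],
    [0,0,0,0],
    [0,0,0,0],
    [0,0,0,0],
    [0,0,0,0],
    [0,0,0.003,0],
    [0,0,0.008,0],
    [0,0,0.02,0],
    [0,0,0.03,0],
    [0,0,0.03,0],
    [0,0,0,0]
  ],
  "grip": 0.045
}}

```text
clock: 9.05
ee_pos: [653.7, -228.6, 112.4]
ee_rot: [3.13, 0.17, 0.02]
ft_force: [2.3, -0.9, 1.3]
opening: 45.5
gripper_force: 0.0
```

{"fn": "apply_moves", "kwargs": {
  "series": [
    [-0.015,0.001,0,-2.6],
    [-0.02,0.001,0,-2.6],
    [-0.02,0.001,0,-2.6],
    [-0.02,0.001,0,-2.6],
    [-0.02,0.001,0,-2.6],
    [-0.02,0.001,0,-2.6],
    [-0.02,0.001,0,-2.6],
    [-0.02,0.001,0,-2.6],
    [-0.02,0.001,0,-2.6],
    [-0.024,0.0005,0,-2.6],
    [0,0,-0.02,0],
    [0,0,0,0]
  ],
  "grip": 0.05
}}

```text
clock: 10.05
ee_pos: [446.7, -215.5, 81.2]
ee_rot: [-3.093, 0.541, 0.006]
ft_force: [-1.9, -0.2, -0.6]
opening: 49.6
gripper_force: 0.0
```

{"fn": "apply_moves", "kwargs": {
  "series": [
    [0,0,-0.02,0],
    [0,0,-0.02,0],
    [0,0,-0.01,0],
    [0,0,0,0],
    [0,0,0,0]
  ]
}}

```text
clock: 10.47
ee_pos: [449.6, -216.5, 33.0]
ee_rot: [-3.095, 0.539, 0.002]
ft_force: [0.3, -0.6, 1.6]
opening: 50.2
gripper_force: 0.0
```

```bash
python3 - <<'E'
from plant import *
from h import *
s=state();print(s["ee_pos"],s["ee_rot"],s["ft_force"])
t=grab_frame("top");s=grab_frame("scene")
crop(t,300,105,100,145,4,"a");crop(s,120,60,100,145,4,"b")
cv2.imwrite("pics/ab3.png",np.hstack([cv2.imread("pics/a.png"),cv2.imread("pics/b.png")]))
E
```

```text
[ 449.55548332 -216.54725663   33.01240249] [-3.09456736e+00  5.38739946e-01  1.62632116e-03] [ 0.33633925 -0.60862743  1.60476454]
```

View pics/ab3.png

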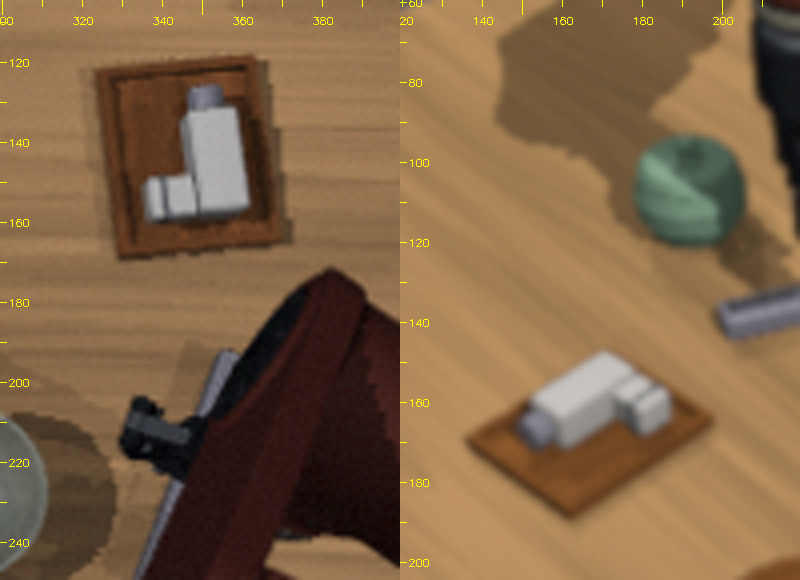

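The inhaler lies flat inside the wide tray recess, with its canister at (205,95) and mouthpiece at (165,195). The gripper straddles the case near its middle.

{"fn": "apply_moves", "kwargs": {
  "series": [
    [0,0,-0.01,0],
    [0,0,-0.01,0],
    [0,0,-0.006,0],
    [0,0,0,0],
    [0,0,0,0]
  ]
}}

```text
clock: 10.98
ee_pos: [448.7, -216.2, 6.2]
ee_rot: [-3.094, 0.539, 0.003]
ft_force: [0.3, 0.1, -0.8]
opening: 50.4
gripper_force: 0.0
```

{"fn": "apply_moves", "kwargs": {
  "series": [
    [0,0,0,0],
    [0,0,0,0],
    [0,0,0,0],
    [0,0,0,0],
    [0,0,0,0],
    [0,0,0,0],
    [0,0,0,0]
  ],
  "grip": 0.015,
  "force": 35
}}

```text
clock: 11.57
ee_pos: [450.0, -217.1, 7.6]
ee_rot: [3.094, -0.539, 0.002]
ft_force: [-1.1, -0.8, 2.1]
opening: 23.3
gripper_force: 35.4
```

{"fn": "apply_moves", "kwargs": {
  "series": [
    [0,0,0.005,0],
    [0,0,0.01,0],
    [0,0,0.02,0],
    [0,0,0.02,0],
    [0,0,0.02,0],
    [0,0,0.02,0],
    [0,0,0.015,0],
    [0,0,0,0]
  ]
}}

```text
clock: 12.23
ee_pos: [451.9, -218.3, 121.4]
ee_rot: [3.092, -0.539, 0.011]
ft_force: [0.9, -0.9, -0.7]
opening: 22.8
gripper_force: 35.0
```

{"fn": "apply_moves", "kwargs": {
  "series": [
    [0.006,0.012,0,0.6],
    [0.0105,0.025,0,1.1],
    [0.0105,0.025,0,1.1],
    [0.0105,0.025,0,1.1],
    [0.0105,0.025,0,1.1],
    [0.0105,0.025,0,1.1],
    [0.0105,0.025,0,1.1],
    [0.0105,0.025,0,1.1],
    [0.0105,0.025,0,1.1],
    [0.0105,0.025,0,1.1],
    [0.0105,0.025,0,1.1],
    [0.0105,0.025,0,1.1]
  ]
}}

```text
clock: 13.23
ee_pos: [570.3, 71.6, 115.9]
ee_rot: [3.135, -0.192, -0.003]
ft_force: [0.7, 0.1, -0.3]
opening: 22.6
gripper_force: 35.0
```

{"fn": "apply_moves", "kwargs": {
  "series": [
    [0.0105,0.025,0,1.1],
    [0.0105,0.025,0,1.1],
    [0.0105,0.025,0,1.1],
    [0.0105,0.025,0,1.1],
    [0.0105,0.025,0,1.1],
    [0.008,0.013,0,0.9],
    [0.005,0.007,-0.01,0],
    [0,0,-0.02,0],
    [0,0,-0.02,0],
    [0,0,-0.01,0],
    [0,0,0,0],
    [0,0,0,0]
  ]
}}

```text
clock: 14.23
ee_pos: [635.1, 214.4, 55.3]
ee_rot: [3.141, -0.02, -0.005]
ft_force: [-0.4, 0.7, -1.0]
opening: 22.9
gripper_force: 35.0
```

```bash
python3 - <<'E'
from plant import *
from h import *
s=state();print(s["ee_pos"],s["ee_rot"],s["ft_force"])
t=grab_frame("top");s=grab_frame("scene")
crop(t,120,85,100,120,4,"a");crop(s,240,215,100,120,4,"b")
cv2.imwrite("pics/ab4.png",np.hstack([cv2.imread("pics/a.png"),cv2.imread("pics/b.png")]))
E
```

```text
[635.09172438 214.41933402  55.29463255] [ 3.14059008 -0.01967905 -0.00549095] [-0.35767617  0.72825855 -1.0347697 ]
```

View pics/ab4.png

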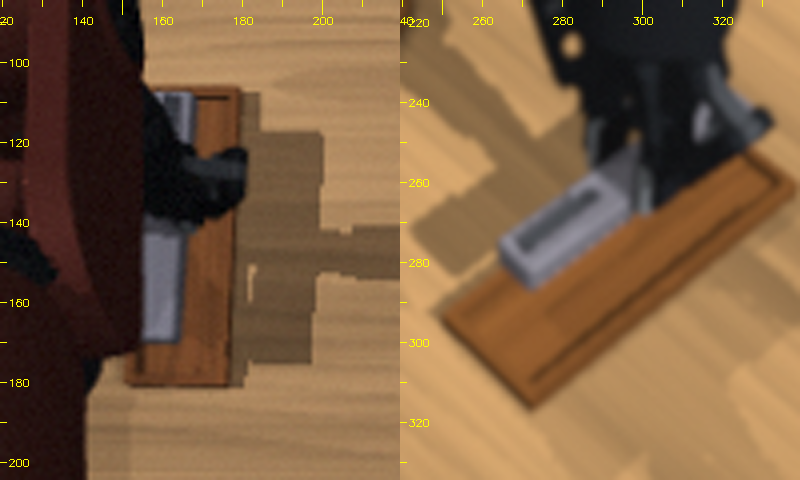

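The case hangs level and parallel over the long tray in both views. Lowering.

{"fn": "apply_moves", "kwargs": {
  "series": [
    [0.001,0.001,-0.015,0],
    [0,0,-0.014,0],
    [0,0,-0.007,0],
    [0,0,-0.004,0],
    [0,0,-0.002,0],
    [0,0,0,0],
    [0,0,0,0],
    [0,0,0,0]
  ]
}}

```text
clock: 15.0
ee_pos: [638.1, 216.4, 15.7]
ee_rot: [-3.141, 0.018, -0.002]
ft_force: [-0.2, -0.6, 0.1]
opening: 23.3
gripper_force: 35.0
```

{"fn": "apply_moves", "kwargs": {
  "series": [
    [0,0,-0.0005,0],
    [0,0,-0.0005,0],
    [0,0,0,0],
    [0,0,0,0]
  ]
}}

```text
clock: 15.33
ee_pos: [637.6, 216.3, 14.3]
ee_rot: [-3.141, 0.018, -0.0]
ft_force: [0.3, -0.3, -0.4]
opening: 23.0
gripper_force: 35.0
```

{"fn": "apply_moves", "kwargs": {
  "series": [
    [0,0,-0.0006,0],
    [0,0,-0.0006,0],
    [0,0,-0.0004,0],
    [0,0,0,0],
    [0,0,0,0]
  ]
}}

```text
clock: 15.75
ee_pos: [637.4, 216.3, 12.4]
ee_rot: [3.141, -0.018, -0.0]
ft_force: [-0.4, 0.8, -0.3]
opening: 22.6
gripper_force: 35.0
```

{"fn": "apply_moves", "kwargs": {
  "series": [
    [0,0,-0.0005,0],
    [0,0,0,0],
    [0,0,0,0]
  ]
}}

```text
clock: 16.0
ee_pos: [637.5, 216.3, 11.9]
ee_rot: [3.142, -0.018, -0.0]
ft_force: [-0.4, -0.7, -0.5]
opening: 23.3
gripper_force: 35.0
```

{"fn": "apply_moves", "kwargs": {
  "series": [
    [0,0,-0.0004,0],
    [0,0,0,0],
    [0,0,0,0]
  ]
}}

```text
clock: 16.25
ee_pos: [637.6, 216.3, 11.7]
ee_rot: [-3.142, 0.018, -0.0]
ft_force: [-0.5, -0.4, -0.5]
opening: 23.3
gripper_force: 35.0
```

{"fn": "apply_moves", "kwargs": {
  "series": [
    [0,0,-0.0003,0],
    [0,0,0,0],
    [0,0,0,0]
  ]
}}

```text
clock: 16.5
ee_pos: [637.6, 216.3, 11.6]
ee_rot: [-3.142, 0.018, -0.0]
ft_force: [-0.2, 0.2, 1.9]
opening: 23.3
gripper_force: 35.3
```

{"fn": "apply_moves", "kwargs": {
  "series": [
    [0,0,-0.0003,0],
    [0,0,0,0],
    [0,0,0,0]
  ]
}}

```text
clock: 16.75
ee_pos: [637.6, 216.3, 11.6]
ee_rot: [3.142, -0.018, 0.0]
ft_force: [-1.6, -1.7, 5.1]
opening: 22.8
gripper_force: 35.7
```

In contact (5 N). Releasing and heading for the tin.

{"fn": "apply_moves", "kwargs": {
  "series": [
    [0,0,0,0],
    [0,0,0,0],
    [0,0,0,0],
    [0,0,0,0],
    [0,0,0.003,0],
    [0,0,0.008,0],
    [0,0,0.02,0],
    [0,0,0.03,0],
    [0,0,0.03,0],
    [0,0,0,0]
  ],
  "grip": 0.036
}}

```text
clock: 17.58
ee_pos: [643.1, 217.6, 111.0]
ee_rot: [-3.138, 0.018, -0.022]
ft_force: [1.0, 0.4, 1.4]
opening: 35.8
gripper_force: 0.0
```

{"fn": "apply_moves", "kwargs": {
  "series": [
    [-0.012,0,0,0],
    [-0.02,0,0,0],
    [-0.02,0,0,0],
    [-0.02,0,0,0],
    [-0.02,0,0,0],
    [-0.02,0,0,0],
    [-0.02,0,0,0],
    [-0.02,0,0,0],
    [-0.02,0,0,0],
    [-0.02,0,0,0],
    [-0.015,-0.002,0,0],
    [0,0,0,0]
  ],
  "grip": 0.078
}}

```text
clock: 18.58
ee_pos: [427.3, 214.0, 101.6]
ee_rot: [3.141, -0.017, -0.004]
ft_force: [-0.2, 0.1, -0.7]
opening: 78.3
gripper_force: 0.0
```

{"fn": "apply_moves", "kwargs": {
  "series": [
    [0,0,-0.02,0],
    [0,0,-0.02,0],
    [0,0,-0.02,0],
    [0,0,0,0],
    [0,0,0,0]
  ]
}}

```text
clock: 19.0
ee_pos: [430.3, 214.0, 41.5]
ee_rot: [3.141, -0.019, -0.003]
ft_force: [0.4, -0.0, 0.6]
opening: 78.2
gripper_force: 0.0
```

```bash
python3 - <<'E'
from plant import *
from h import *
s=state();print(s["ee_pos"],s["ee_rot"],s["ft_force"])
t=grab_frame("top");s=grab_frame("scene")
crop(t,120,90,100,145,4,"a");crop(s,240,185,160,145,4,"b")
cv2.imwrite("pics/ab5.png",cv2.resize(np.hstack([cv2.imread("pics/a.png"),cv2.imread("pics/b.png")]),None,fx=.75,fy=.75))
E
```

```text
[430.29416964 214.0248204   41.45263532] [ 3.14089663e+00 -1.87913124e-02 -2.78798676e-03] [ 0.40273027 -0.04115713  0.60612521]
```

View pics/ab5.png

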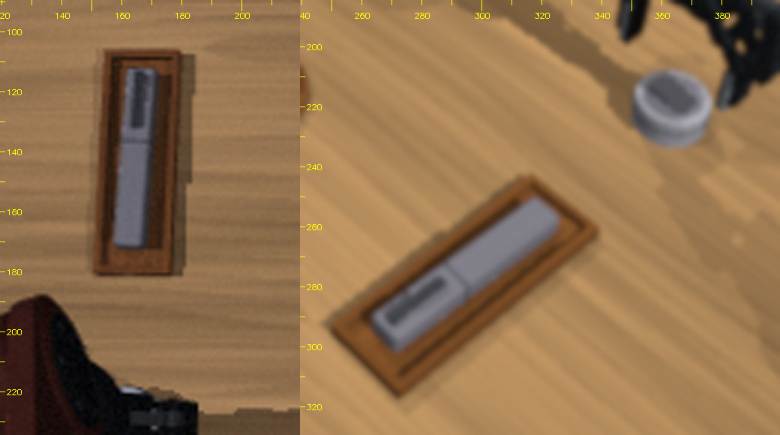

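The case lies flat and centred in the long tray recess. The open fingers straddle the tin at (670,100), so I'm lowering and closing.

{"fn": "apply_moves", "kwargs": {
  "series": [
    [0,0,-0.01,0],
    [0,0,-0.012,0],
    [0,0,-0.008,0],
    [0,0,-0.005,0],
    [0,0,0,0],
    [0,0,0,0]
  ]
}}

```text
clock: 19.6
ee_pos: [430.4, 214.3, 6.8]
ee_rot: [3.141, -0.018, -0.001]
ft_force: [-0.6, -0.5, -0.4]
opening: 78.0
gripper_force: 0.0
```

{"fn": "apply_moves", "kwargs": {
  "series": [
    [0,0,0,0],
    [0,0,0,0],
    [0,0,0,0],
    [0,0,0,0],
    [0,0,0,0],
    [0,0,0,0],
    [0,0,0,0]
  ],
  "grip": 0.045,
  "force": 30
}}

```text
clock: 20.18
ee_pos: [431.4, 214.6, 7.9]
ee_rot: [-3.141, 0.018, -0.003]
ft_force: [-0.5, 0.5, 4.8]
opening: 52.6
gripper_force: 31.7
```

{"fn": "apply_moves", "kwargs": {
  "series": [
    [0,0,0.005,0],
    [0,0,0.01,0],
    [0,0,0.02,0],
    [0,0,0.02,0],
    [0,0,0.02,0],
    [0,0,0.02,0],
    [0,0,0.015,0],
    [0,0,0,0]
  ]
}}

```text
clock: 20.85
ee_pos: [433.2, 215.2, 121.1]
ee_rot: [-3.139, 0.018, -0.011]
ft_force: [0.1, 0.4, 0.1]
opening: 52.7
gripper_force: 31.6
```

{"fn": "apply_moves", "kwargs": {
  "series": [
    [0.01,-0.01,0,0],
    [0.018,-0.019,0,0],
    [0.018,-0.019,0,0],
    [0.018,-0.019,0,0],
    [0.018,-0.019,0,0],
    [0.018,-0.019,0,0],
    [0.018,-0.019,0,0],
    [0.018,-0.019,0,0],
    [0.018,-0.019,0,0],
    [0.018,-0.019,0,0],
    [0.018,-0.019,0,0],
    [0.018,-0.022,0,0]
  ]
}}

```text
clock: 21.85
ee_pos: [638.1, -8.2, 115.4]
ee_rot: [-3.141, 0.018, 0.004]
ft_force: [-1.4, -0.0, 0.7]
opening: 52.3
gripper_force: 31.6
```

{"fn": "apply_moves", "kwargs": {
  "series": [
    [0,0,-0.015,0],
    [0,0,-0.02,0],
    [0,0,-0.02,0],
    [0,0,-0.01,0],
    [0,0,0,0],
    [0,0,0,0]
  ]
}}

```text
clock: 22.35
ee_pos: [637.3, -7.4, 50.7]
ee_rot: [-3.141, 0.018, 0.004]
ft_force: [0.7, -0.4, -0.7]
opening: 52.5
gripper_force: 31.6
```

```bash
python3 - <<'E'
from plant import *
from h import *
s=state();print(s["ee_pos"],s["ee_rot"],s["ft_force"])
t=grab_frame("top");s=grab_frame("scene")
crop(t,215,95,100,100,4,"a");crop(s,170,140,100,100,4,"b")
cv2.imwrite("pics/ab6.png",np.hstack([cv2.imread("pics/a.png"),cv2.imread("pics/b.png")]))
E
```

```text
[637.26561247  -7.44498332  50.67618087] [-3.141152    0.01817585  0.00449211] [ 0.74803466 -0.41294386 -0.74064807]
```

View pics/ab6.png

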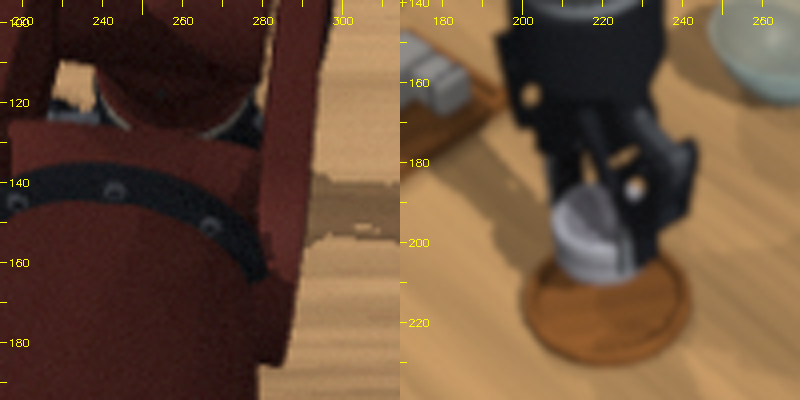

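The tin hangs level above the round tray, with the tin at (595,235) and the tray at (607,305) in the picture. Lowering from 50.7 to about 13, then in fine steps.

{"fn": "apply_moves", "kwargs": {
  "series": [
    [0.001,-0.0005,-0.013,0],
    [0,0,-0.012,0],
    [0,0,-0.006,0],
    [0,0,-0.003,0],
    [0,0,-0.002,0],
    [0,0,0,0],
    [0,0,0,0],
    [0,0,0,0]
  ]
}}

```text
clock: 23.12
ee_pos: [640.0, -8.3, 16.5]
ee_rot: [3.141, -0.018, 0.001]
ft_force: [-0.8, 0.1, 0.0]
opening: 53.0
gripper_force: 31.6
```

{"fn": "apply_moves", "kwargs": {
  "series": [
    [0,0,-0.0006,0],
    [0,0,0,0],
    [0,0,0,0]
  ]
}}

```text
clock: 23.37
ee_pos: [639.7, -8.3, 15.7]
ee_rot: [3.141, -0.018, 0.001]
ft_force: [-0.2, -0.9, 0.6]
opening: 52.2
gripper_force: 31.6
```

{"fn": "apply_moves", "kwargs": {
  "series": [
    [0,0,-0.0006,0],
    [0,0,-0.0006,0],
    [0,0,-0.0006,0],
    [0,0,-0.0005,0],
    [0,0,0,0],
    [0,0,0,0],
    [0,0,0,0]
  ]
}}

```text
clock: 23.95
ee_pos: [639.5, -8.2, 13.1]
ee_rot: [3.142, -0.018, -0.0]
ft_force: [0.0, 0.3, -0.9]
opening: 52.7
gripper_force: 31.6
```

{"fn": "apply_moves", "kwargs": {
  "series": [
    [0,0,-0.0005,0],
    [0,0,0,0],
    [0,0,0,0]
  ]
}}

```text
clock: 24.2
ee_pos: [639.5, -8.2, 12.6]
ee_rot: [-3.142, 0.019, 0.0]
ft_force: [-0.7, 0.1, -0.1]
opening: 52.9
gripper_force: 31.6
```

{"fn": "apply_moves", "kwargs": {
  "series": [
    [0,0,-0.0004,0],
    [0,0,0,0],
    [0,0,0,0]
  ]
}}

```text
clock: 24.45
ee_pos: [639.5, -8.2, 12.2]
ee_rot: [-3.141, 0.019, 0.0]
ft_force: [-0.6, -0.4, -0.6]
opening: 52.9
gripper_force: 31.6
```

{"fn": "apply_moves", "kwargs": {
  "series": [
    [0,0,-0.0004,0],
    [0,0,0,0],
    [0,0,0,0]
  ]
}}

```text
clock: 24.7
ee_pos: [639.6, -8.2, 12.0]
ee_rot: [-3.142, 0.018, -0.0]
ft_force: [-1.4, 0.0, 0.7]
opening: 52.7
gripper_force: 31.7
```

{"fn": "apply_moves", "kwargs": {
  "series": [
    [0,0,-0.0003,0],
    [0,0,0,0],
    [0,0,0,0]
  ]
}}

```text
clock: 24.95
ee_pos: [639.6, -8.2, 11.9]
ee_rot: [-3.142, 0.019, -0.0]
ft_force: [-2.2, -1.3, 3.7]
opening: 53.0
gripper_force: 31.9
```

{"fn": "apply_moves", "kwargs": {
  "series": [
    [0,0,0,0],
    [0,0,0,0],
    [0,0,0,0],
    [0,0,0,0],
    [0,0,0.003,0],
    [0,0,0.008,0],
    [0,0,0.02,0],
    [0,0,0.035,0],
    [0,0,0.035,0],
    [0,0,0.035,0],
    [0,0,0.035,0],
    [0,0,0.02,0]
  ],
  "grip": 0.066
}}

```text
clock: 25.95
ee_pos: [641.8, -8.5, 208.9]
ee_rot: [3.141, -0.018, 0.013]
ft_force: [1.8, 0.4, 0.9]
opening: 66.0
gripper_force: 0.0
```

{"fn": "apply_moves", "kwargs": {
  "series": [
    [-0.02,-0.029,0,0],
    [-0.02,-0.029,0,0],
    [-0.02,-0.029,0,0],
    [-0.02,-0.029,0,0],
    [-0.02,-0.029,0,0],
    [-0.02,-0.029,0,0],
    [-0.02,-0.029,0,0],
    [-0.02,-0.029,0,0],
    [-0.02,-0.029,0,0],
    [-0.02,-0.029,0,0],
    [-0.02,-0.029,0,0],
    [-0.02,-0.029,0,0]
  ]
}}

```text
clock: 26.95
ee_pos: [398.4, -357.5, 203.5]
ee_rot: [3.14, -0.018, 0.002]
ft_force: [1.0, -0.6, -0.2]
opening: 66.4
gripper_force: 0.0
```

{"fn": "apply_moves", "kwargs": {
  "series": [
    [-0.02,-0.029,0,0],
    [-0.02,-0.029,0,0],
    [-0.02,-0.029,0,0],
    [-0.02,-0.029,0,0],
    [-0.02,-0.029,0,0],
    [-0.01,-0.015,0,0],
    [0,0,0,0],
    [0,0,0,0],
    [0,0,0,0]
  ]
}}

```text
clock: 27.7
ee_pos: [289.8, -515.5, 202.7]
ee_rot: [-3.141, 0.018, -0.001]
ft_force: [0.2, 0.5, -0.5]
opening: 66.1
gripper_force: 0.0
```

```bash
python3 - <<'E'
from plant import *
from h import *
s=state();print(s["clock"],s["ee_pos"],s["qd"].round(3),s["ft_force"])
t=grab_frame("top");s=grab_frame("scene")
a=cv2.resize(t["image"][95:255,90:450,::-1],(720,320));b=cv2.resize(s["image"][75:325,110:450,::-1],(360,265))
o=pickle.load(open("f0.pkl","rb"))["top"]["image"]
d=cv2.absdiff(t["image"],o).max(2)[95:255,90:450];d=cv2.cvtColor(cv2.resize(d,(360,160))*2,cv2.COLOR_GRAY2BGR)
cv2.imwrite("pics/end.png",np.vstack([a,np.hstack([b,np.vstack([d,np.zeros((105,360,3),np.uint8)])])]))
E
```

```text
27.7 [ 289.84508176 -515.54975499  202.74692046] [ 0.018 -0.005  0.011 -0.002 -0.004 -0.004] [ 0.16409019  0.49897132 -0.50116102]
```

View pics/end.png

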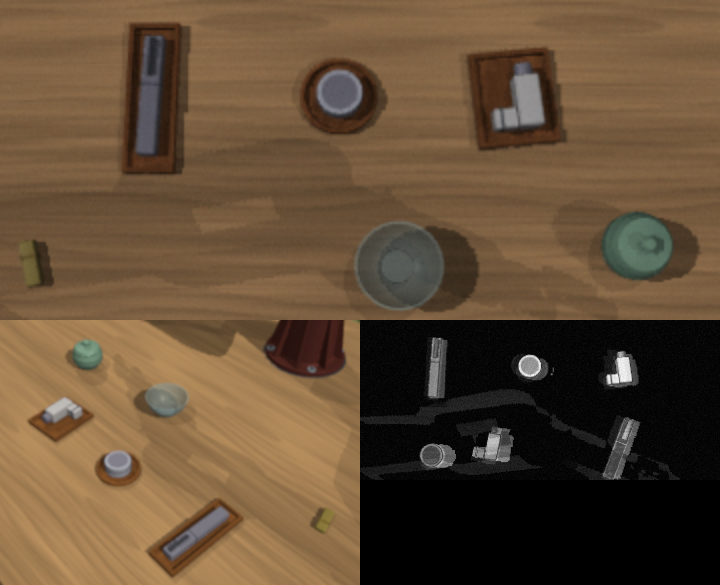

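All three lie flat in their trays: case (150,97), tin (339,93), inhaler (523,100). The difference image shows no change at the bowl, rest or jar, so I'm handing in.

```bash
python3 -c "from plant import *;print(job_done())"
```

```text
the job is handed in; nothing more can be done
None
```

The inhaler, thermometer case and pill tin were laid flat in their trays in that order, the bowl, rest and jar were left unmoved, and the job was handed in at about 28 s; no verdict was returned.

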